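Line up the tumblers by height on the display board

TASK

For the class display, stand the four fluted tumblers on the row of cork coasters on the dark board, one in the middle of each coaster, in order of height: the tallest on the coaster next to the red jug, then stepping down to the shortest at the far end by the tissue box. Set each one down gently and upright, let go of it, do not knock any over, and leave the spectacles where they lie.

Things in the scene. Friction and masses are not known exactly. Their poses are not given: they have to be found in the camera images.
- tumbler_120: Sage-green fluted ceramic tumbler, open at the top, straight-sided: outside diameter 54 mm (flutes stand 1 mm proud), height 120 mm, wall 5 mm, about 220 g. One of four alike but for height (60, 80, 100, 120 mm). Origin: centre of its underside, z up. It starts upright on the table, loose.
- tumbler_100: Sage-green fluted ceramic tumbler, open at the top, straight-sided: outside diameter 54 mm (flutes stand 1 mm proud), height 100 mm, wall 5 mm, about 190 g. One of four alike but for height (60, 80, 100, 120 mm). Origin: centre of its underside, z up. It starts upright on the table, loose.
- tumbler_80: Sage-green fluted ceramic tumbler, open at the top, straight-sided: outside diameter 54 mm (flutes stand 1 mm proud), height 80 mm, wall 5 mm, about 160 g. One of four alike but for height (60, 80, 100, 120 mm). Origin: centre of its underside, z up. It starts upright on the table, loose.
- tumbler_60: Sage-green fluted ceramic tumbler, open at the top, straight-sided: outside diameter 54 mm (flutes stand 1 mm proud), height 60 mm, wall 5 mm, about 130 g. One of four alike but for height (60, 80, 100, 120 mm). Origin: centre of its underside, z up. It starts upright on the table, loose.
- coaster_a: Round cork coaster, diameter 72 mm, 6 mm thick, one of four identical ones fixed in a row, about 90 mm apart, on a dark wooden board 12 mm high (370 x 105 mm) lying on the table. Origin: centre of its underside, so its top is 6 mm above it (18 mm above the table). Which of the four lettered coasters is where in the row changes from start to start.
- coaster_b: Round cork coaster, diameter 72 mm, 6 mm thick, one of four identical ones fixed in a row, about 90 mm apart, on a dark wooden board 12 mm high (370 x 105 mm) lying on the table. Origin: centre of its underside, so its top is 6 mm above it (18 mm above the table). Which of the four lettered coasters is where in the row changes from start to start.
- coaster_c: Round cork coaster, diameter 72 mm, 6 mm thick, one of four identical ones fixed in a row, about 90 mm apart, on a dark wooden board 12 mm high (370 x 105 mm) lying on the table. Origin: centre of its underside, so its top is 6 mm above it (18 mm above the table). Which of the four lettered coasters is where in the row changes from start to start.
- coaster_d: Round cork coaster, diameter 72 mm, 6 mm thick, one of four identical ones fixed in a row, about 90 mm apart, on a dark wooden board 12 mm high (370 x 105 mm) lying on the table. Origin: centre of its underside, so its top is 6 mm above it (18 mm above the table). Which of the four lettered coasters is where in the row changes from start to start.
- jug: Red plastic jug with black lid and black handle, 84 mm across the body, 148 mm high, handle reaching 82 mm from its axis towards the far side from the robot, standing fixed on the table just beyond one end of the board, in line with the row, its axis about 120 mm from the nearest coaster's centre; a cardboard tissue box (about 100 mm across, 70 mm high) stands at the other end. Jug and box may be swapped. Origin: centre of its underside.
- spectacles: Pair of folded black spectacles, 135 mm wide, 45 mm deep, 37 mm high, loose on the table off to one side (a wristwatch lies on the other side). Origin: centre of its underside. To be left alone.
Mind the look-alikes: they are no part of the job. What is shaped like the tumbler_80 but blue is not meant.

How it is judged:
By the outcome, as a careful person would: the job done as asked, in the order asked, and still so for the second after the job is handed in, with the robot touching nothing.
It also fails if it takes over 96 s, if anything falls off the work surface, if the arm or the gripper's body presses on something with over 40 N, if the wrist force passes 120 N, or if a joint passes its speed limit or range.

ROBOT

A 6-joint arm with a two-finger parallel gripper is mounted at the origin on the work surface. World frame = base frame: x ahead of the robot, y to its left, z up, the work surface at z = 0. Lengths are in m, angles in rad, forces in N, time in s.
With the tool pointing down it reaches from about 0.275 to 0.875 m from the base axis. Payload 12.5 kg.
Tool frame: the origin (TCP) lies midway between the tips of the shut fingers; the grasp point (between the pads) lies 19 mm behind it (env.hold_point_z is the distance from the TCP to the grasp point, in m); z points along the fingers, y is the line along which they close (so a half turn about z gives the same grasp; the last joint's range is limited). The gripper opens to 85 mm and grips with 20 to 120 N. Pads are 22 mm wide; open, the fingers measure 114 mm over their backs; the gripper's body (76 mm by 85 mm) begins 54 mm behind the grasp point. The pads swing forward as they close: fully open they stand 13 mm farther back than shut.
Start: joints at [1.157, 0.351, 1.652, -0, 1.139, -0.085], TCP at [0.178, 0.521, 0.205] pointing down, gripper open.
Joint ranges: [-2.75, 2.75], [-0.79, 2.1], [0.01, 2.65], [-1.57, 4.71], [0.07, 3.14], [-2.87, 2.87]. Speed limits (rad/s): [2.22, 2.22, 2.79, 3.14, 3.14, 3.14].

INTERFACE

Orientations are given as a rotation vector (axis times angle).
In Python, from workcell import env gives the robot as it stands.
- The arm moves only by the shell command python3 -m inch 'ROWS' [OPENING]. ROWS is JSON, a list of rows, each a list of 6 numbers: the shift along the world's x, y, z scaled (see below), then the turn, a rotation vector about the world's x, y, z scaled (see below). A call has 1 to 10 rows; each row shifts and turns the commanded pose from where the row before left it; what a row does not reach is not made up. The controller multiplies each number of a shift by 0.02 m and each number of a turn by 5 degrees. A row lasts 1/10 s, in which the tool goes at most 50 mm and 8.59 degrees, less where a joint would pass 70% of its speed; a pose out of reach is approached as far as the arm can. A call with a number of a shift or a turn outside -1 to 1 is refused whole. A call with a gripper value outside its range is refused whole. OPENING is the closure, from 0 (fully open) to 1 (shut), set as the call begins (- or left out, the last holds). The fingers move at their own pace and stop on an object; the grip force is fixed at half the most. Time passes only in rows, so rows that do not move let the fingers close. It gives the time, the measured TCP pose, the force, the opening and the grip force at its end, in the units of the state.
- env.get_state(): the state, without advancing time (a new reading comes with each control period).
- env.read_camera(name): name is "side" or "top"; returns the picture (420x560x3 uint8, red, green, blue); there is no depth.
- env.camera_model(name): a dict with "mtx" (3x3 intrinsics, pixels), "D" ([k1, k2, p1, p2, k3] as OpenCV has them; the pictures are not rectified), "rvec" (rotation vector, rad) and "tvec" (3), from world to camera coordinates, as OpenCV has them. Camera axes: x right, y down, z forward; pixel columns grow to the right and rows downward; lengths in m; the calibration is good to about 2 mm. A picture is of the moment at which its call begins. camera_model takes no time and is no camera call.
- env.job_done(): hands the job in; it is judged then, once.
The state is a dict: "time": time; "qpos": joint angles; "dq": joint speeds; "tau": joint torques, N m; "tool_pos": TCP position; "orientation": TCP orientation; "wrist_force": force on the tool from outside, world axes, zero at the start; "moment": the same for the moment, N m; "width": finger opening in m; "grasp_force": force on a finger pad.
Only numpy, scipy, OpenCV 4.12 (cv2) and the standard library are available. Lean on these libraries where they do the work, as an engineer would, in place of code of your own. Each camera call takes 0.05 s, during which the arm holds its last target. There are 200 camera calls.

## Working session

There is one attempt and no reset: what is moved stays moved. The work goes in short steps, Python scripts to look and compute and a shell command to move; the robot and the scene stay as the last step left them, time stands still between calls to the robot, and variables do not carry over. Pictures are saved under pics/ and viewed, at most 14 in all, crops included, and the job is handed in when it is done.

```bash
mkdir -p pics; ls
python3 - <<'E'
from workcell import env
import cv2
for n in("top","side"):
    cv2.imwrite(f"pics/{n}0.png",env.read_camera(n)[:,:,::-1])
    print({k:v for k,v in env.camera_model(n).items()})
print(env.get_state(),env.hold_point_z)
E
```

```text
pics
{'mtx': array([[537.99332273,   0.        , 274.87156318],
       [  0.        , 537.99332273, 210.00442101],
       [  0.        ,   0.        ,   1.        ]]), 'D': array([-0.21372494,  0.        ,  0.        ,  0.        ,  0.        ]), 'rvec': array([ 2.16337863, -2.22394319,  0.08042089]), 'tvec': array([0.00921838, 0.51956763, 1.37253146])}
{'mtx': array([[388.98021622,   0.        , 273.56571062],
       [  0.        , 388.98021622, 203.88345869],
       [  0.        ,   0.        ,   1.        ]]), 'D': array([0.01225912, 0.        , 0.        , 0.        , 0.        ]), 'rvec': array([ 2.4461212 , -0.22711389,  0.07243606]), 'tvec': array([-0.4926513 ,  0.10919524,  1.16702907])}
{'time': 0.1, 'qpos': array([ 1.15738783e+00,  3.51158700e-01,  1.65234204e+00,  2.19473605e-05,
        1.13909748e+00, -8.46127416e-02]), 'dq': array([-6.65656293e-05, -1.58417494e-03, -4.43828964e-04, -1.02949418e-03,
       -2.22857438e-04, -2.91797791e-05]), 'tau': array([ 4.51030073e-04, -5.06833720e+01, -2.91875464e+01, -5.86341821e-05,
        2.66764437e-03, -1.76641208e-05]), 'tool_pos': array([0.17744723, 0.52025678, 0.20453209]), 'orientation': array([-5.14118355e-01, -3.09896854e+00,  1.52297870e-03]), 'wrist_force': array([-0.10750041, -0.17146465,  0.0226886 ]), 'moment': array([-0.01701158,  0.01622423,  0.01678585]), 'grasp_force': 0.0, 'width': 0.08563260753447723} 0.0187
```

View pics/top0.png

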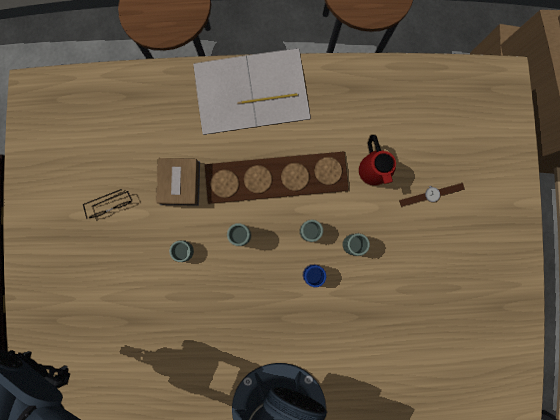

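View pics/side0.png

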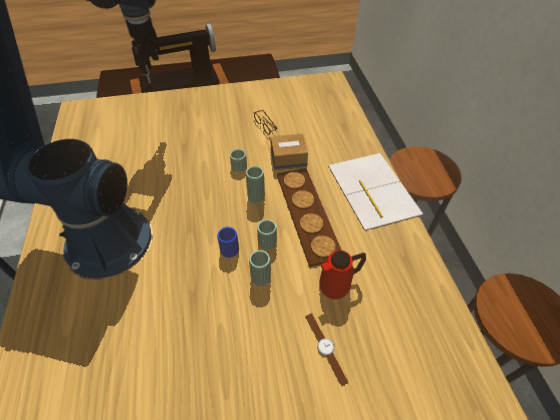

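Top view: tumblers at (181,251), (239,235), (312,231) and (357,244), the blue decoy at (315,275), coasters at (225,184) to (328,171), jug on the right (−y), tissue box on the left. In the side view the tumbler near the box is the shortest and the one at (255,185) looks tallest. I'll fit cylinder silhouettes in both views.

```bash
cat > h.py <<'E'
import numpy as np,cv2
from workcell import env
from scipy.optimize import minimize
def proj(n,P):
    m=env.camera_model(n);return cv2.projectPoints(np.float64(P).reshape(-1,1,3),m["rvec"],m["tvec"],m["mtx"],m["D"])[0][:,0]
def unproj(n,uv,z):
    m=env.camera_model(n);R=cv2.Rodrigues(m["rvec"])[0];C=-R.T@m["tvec"]
    d=cv2.undistortPoints(np.float64(uv).reshape(-1,1,2),m["mtx"],m["D"])[:,0]
    d=np.c_[d,np.ones(len(d))]@R
    return C+d*((z-C[2])/d[:,2])[:,None]
a=np.linspace(0,2*np.pi,40)
def sil(n,x,y,h,z0=0,r=.0275,S=4):
    P=np.r_[[[x+r*np.cos(t),y+r*np.sin(t),z] for z in(z0,z0+h) for t in a]]
    hull=cv2.convexHull(np.float32(proj(n,P)))
    M=np.zeros((420*S,560*S),np.uint8);cv2.fillConvexPoly(M,np.int32(np.round((hull+.5)*S*16-8)),255,shift=4)
    return cv2.resize(M,(560,420),interpolation=cv2.INTER_AREA)/255.
def green(im):
    H=cv2.cvtColor(im,cv2.COLOR_RGB2HSV).astype(int)
    m=((H[...,0]>50)&(H[...,0]<102)&(H[...,1]>25)&(H[...,2]>30)).astype(np.uint8)
    return cv2.morphologyEx(m,cv2.MORPH_CLOSE,np.ones((5,5),np.uint8))
def fit(masks,x,y,h,z0=0):
    G={}
    for n,m in masks.items():
        # local window
        c=proj(n,[x,y,z0+h/2])[0];w=np.zeros((420,560));u,v=np.int32(c);w[max(v-30,0):v+30,max(u-22,0):u+22]=1
        k,l,st,ce=cv2.connectedComponentsWithStats(m)
        b=[i for i in range(1,k) if st[i,4]>60]
        i=min(b,key=lambda i:np.hypot(*(ce[i]-c)));G[n]=(l==i).astype(float)
    f=lambda p:sum(np.abs(sil(n,p[0],p[1],h,z0)-G[n]).sum() for n in G)
    r=minimize(f,[x,y],method="Nelder-Mead",options=dict(initial_simplex=[[x,y],[x+.006,y],[x,y+.006]],xatol=2e-4,fatol=.5))
    return r.x,r.fun
E
cat > m.py <<'E'
from h import *
I={n:env.read_camera(n) for n in("top","side")}
K={n:green(I[n]) for n in I}
for n in K: 
    s=cv2.connectedComponentsWithStats(K[n]); print(n,[(*np.round(c).astype(int),t[4]) for c,t in zip(s[3][1:],s[2][1:]) if t[4]>60])
for uv in[(181,251),(239,235),(312,231),(357,244)]:
    x,y,_=unproj("top",[uv],.08)[0]
    for h in(.06,.08,.1,.12):
        p,c=fit(K,x,y,h); print(uv,h,np.round(p,4),round(c))
g=I["top"];H=cv2.cvtColor(g,cv2.COLOR_RGB2HSV)
m=((H[...,0]<20)&(H[...,2]>85)&(H[...,1]>60)).astype(np.uint8)
for uv in[(225,184),(258,179),(295,176),(328,171)]:
    w=np.zeros_like(m);cv2.circle(w,uv,19,1,-1);mm=cv2.morphologyEx(m*w,cv2.MORPH_OPEN,np.ones((3,3)))
    cn=max(cv2.findContours(mm,0,1)[0],key=cv2.contourArea);e=cv2.fitEllipse(cv2.convexHull(cn))
    print(uv,np.round(e[0],1),np.round(e[1],1),np.round(unproj("top",[e[0]],.018)[0],4))
E
python3 m.py
```

```text
top [(np.int64(31), np.int64(10), np.int32(79)), (np.int64(311), np.int64(230), np.int32(370)), (np.int64(239), np.int64(234), np.int32(386)), (np.int64(356), np.int64(244), np.int32(451)), (np.int64(181), np.int64(251), np.int32(381))]
side [(np.int64(29), np.int64(112), np.int32(423)), (np.int64(27), np.int64(180), np.int32(1492)), (np.int64(81), np.int64(196), np.int32(1133)), (np.int64(254), np.int64(173), np.int32(61)), (np.int64(99), np.int64(248), np.int32(2517)), (np.int64(266), np.int64(229), np.int32(76)), (np.int64(260), np.int64(260), np.int32(94))]
(181, 251) 0.06 [0.4198 0.2363] 479
(181, 251) 0.08 [0.4198 0.2329] 589
(181, 251) 0.1 [0.4222 0.2277] 701
(181, 251) 0.12 [0.4228 0.2242] 814
(239, 235) 0.06 [0.4587 0.0893] 468
(239, 235) 0.08 [0.4585 0.0879] 517
(239, 235) 0.1 [0.4582 0.0871] 591
(239, 235) 0.12 [0.4572 0.0854] 649
(312, 231) 0.06 [ 0.4637 -0.0946] 471
(312, 231) 0.08 [ 0.4633 -0.0929] 526
(312, 231) 0.1 [ 0.4628 -0.0908] 632
(312, 231) 0.12 [ 0.4625 -0.0889] 743
(357, 244) 0.06 [ 0.425 -0.209] 549
(357, 244) 0.08 [ 0.4251 -0.2071] 604
(357, 244) 0.1 [ 0.4251 -0.2045] 655
(357, 244) 0.12 [ 0.4256 -0.2011] 781
(225, 184) [224.1 183.3] [26.6 26.9] [0.5926 0.1244 0.018 ]
(258, 179) [257.2 178.8] [26.8 27.2] [0.6017 0.0384 0.018 ]
(295, 176) [294.4 176.2] [26.9 27. ] [ 0.6059 -0.0582  0.018 ]
(328, 171) [327.7 170.4] [26.7 27.1] [ 0.619  -0.1455  0.018 ]
```

Run:
```python
from h import *
g=env.read_camera("side");np.save("s.npy",g)
H=cv2.cvtColor(g,cv2.COLOR_RGB2HSV)
for u,v in[(255,190),(252,172),(262,195),(260,275),(266,245),(238,165),(240,200),(300,280),(282,190),(228,240)]:print((u,v),g[v,u],H[v,u])
c=g[120:300,190:350];cv2.imwrite("pics/s1.png",cv2.resize(c[:,:,::-1],None,fx=3.3,fy=3.3))
```

```text
(255, 190) [83 89 72] [41 49 89]
(252, 172) [81 87 70] [41 50 87]
(262, 195) [74 77 61] [36 53 77]
(260, 275) [83 89 72] [41 49 89]
(266, 245) [78 82 64] [37 56 82]
(238, 165) [82 86 68] [37 53 86]
(240, 200) [215 172  97] [ 19 140 215]
(300, 280) [229 190 110] [ 20 133 229]
(282, 190) [91 68 39] [ 17 146  91]
(228, 240) [ 51  59 118] [116 145 118]
```

View pics/s1.png

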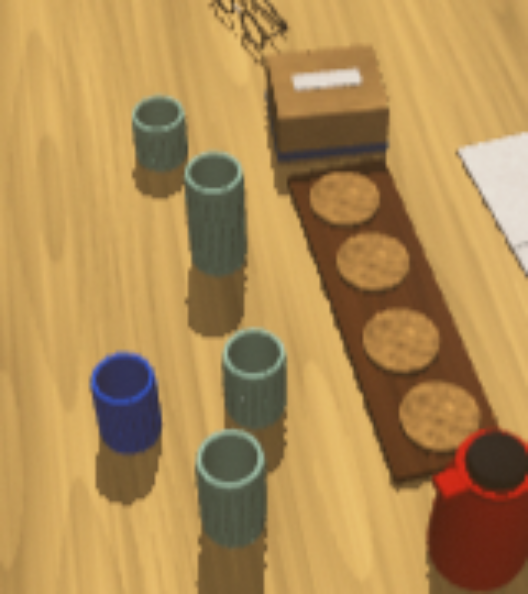

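Side crop: four green tumblers, heights visibly 60 (near the box), 120, 80 and 100 in order; all upright. I'll loosen the hue threshold to get exact fits.

```bash
sed -i 's/H\[...,0\]>50/H[...,0]>26/; s/H\[...,1\]>25/H[...,1]>20/' h.py
sed -i 's/return cv2.morphologyEx(m,/m\&=((im[...,1].astype(int)>=im[...,0]))\n    return cv2.morphologyEx(m,/' h.py
python3 m.py
```

```text
top [(np.int64(73), np.int64(6), np.int32(123)), (np.int64(546), np.int64(3), np.int32(102)), (np.int64(37), np.int64(9), np.int32(116)), (np.int64(311), np.int64(230), np.int32(401)), (np.int64(238), np.int64(234), np.int32(414)), (np.int64(356), np.int64(244), np.int32(480)), (np.int64(181), np.int64(251), np.int32(408))]
side [(np.int64(67), np.int64(193), np.int32(7219)), (np.int64(335), np.int64(60), np.int32(235)), (np.int64(86), np.int64(86), np.int32(178)), (np.int64(249), np.int64(175), np.int32(897)), (np.int64(263), np.int64(252), np.int32(1113)), (np.int64(540), np.int64(398), np.int32(598))]
(181, 251) 0.06 [0.421 0.237] 663
(181, 251) 0.08 [0.421  0.2339] 767
(181, 251) 0.1 [0.4216 0.2302] 876
(181, 251) 0.12 [0.4215 0.2264] 991
(239, 235) 0.06 [0.4584 0.0901] 576
(239, 235) 0.08 [0.4583 0.0889] 510
(239, 235) 0.1 [0.4582 0.0883] 445
(239, 235) 0.12 [0.458  0.0867] 419
(312, 231) 0.06 [ 0.4635 -0.0948] 748
(312, 231) 0.08 [ 0.4636 -0.095 ] 719
(312, 231) 0.1 [ 0.4631 -0.094 ] 829
(312, 231) 0.12 [ 0.4633 -0.0955] 940
(357, 244) 0.06 [ 0.4251 -0.2071] 760
(357, 244) 0.08 [ 0.4254 -0.2065] 652
(357, 244) 0.1 [ 0.4257 -0.2042] 592
(357, 244) 0.12 [ 0.4263 -0.2019] 638
(225, 184) [224.1 183.2] [26.8 26.9] [0.5926 0.1245 0.018 ]
(258, 179) [257.2 178.8] [26.8 27.2] [0.6017 0.0384 0.018 ]
(295, 176) [294.4 176.2] [27.  27.1] [ 0.6059 -0.0581  0.018 ]
(328, 171) [327.7 170.4] [26.7 27.1] [ 0.619  -0.1455  0.018 ]
```

```bash
cat > m2.py <<'E'
from h import *
I={n:env.read_camera(n) for n in("top","side")}
import h as hh
def fitw(x,y,h,z0=0):
    G={}
    for n in I:
        mk=green(I[n])
        if n=="side":
            mk=((lambda g:(g[...,1]>=g[...,0]-2)&(g[...,1]>g[...,2]+4)&(g[...,1]<150))(I[n].astype(int))).astype(np.uint8)
        w=(sil(n,x,y,h+.01,z0-.005,r=.034)>0).astype(np.uint8)
        cs=[c for c in cv2.findContours(mk*w,0,2)[0] if cv2.contourArea(c)>40]
        M=np.zeros((420,560),np.uint8);cv2.fillConvexPoly(M,cv2.convexHull(np.vstack(cs)),1);G[n]=M.astype(float)
    out=[]
    for ns in(("top",),("side",),("top","side")):
        f=lambda p:sum(np.abs(sil(n,p[0],p[1],h,z0)-G[n]).sum() for n in ns)
        r=minimize(f,[x,y],method="Nelder-Mead",options=dict(initial_simplex=[[x,y],[x+.006,y],[x,y+.006]],xatol=2e-4,fatol=.5))
        out.append((np.round(r.x,4),round(r.fun)))
    return out
if __name__=="__main__":
    for x,y,h in[(.421,.237,.06),(.458,.0867,.12),(.4636,-.095,.08),(.4257,-.2042,.1)]:print(h,fitw(x,y,h))
    H=cv2.cvtColor(I["side"],cv2.COLOR_RGB2HSV)
    for x,y in[(.5926,.1245),(.6017,.0384),(.6059,-.0581),(.619,-.1455)]:print(np.round(proj("side",[x,y,.018])[0],1))
E
python3 m2.py
```

```text
0.06 [(array([0.4204, 0.2376]), 24), (array([0.4212, 0.2385]), 40), (array([0.4206, 0.2376]), 64)]
0.12 [(array([0.458 , 0.0867]), 26), (array([0.4574, 0.0876]), 63), (array([0.4578, 0.0861]), 92)]
0.08 [(array([ 0.4634, -0.0948]), 25), (array([ 0.464 , -0.0965]), 68), (array([ 0.4639, -0.0946]), 97)]
0.1 [(array([ 0.4255, -0.2057]), 30), (array([ 0.4252, -0.2049]), 80), (array([ 0.4255, -0.2052]), 110)]
[293.8 179.1]
[302.3 198.1]
[310.9 221.7]
[322.6 244.8]
```

Fits from the two views agree to 1–2 mm. Plan: 120→(0.619,−0.1455), 100→(0.606,−0.058), 80→(0.602,0.038), 60→(0.593,0.1245), with the fingers closing along world x, which is clear of the neighbours. First I'll move above the 120.

```bash
python3 -m inch '[[0.58,-0.9,0,0,0,-0.59],[0.58,-0.9,0,0,0,-0.59],[0.58,-0.9,0,0,0,-0.59],[0.58,-0.9,0,0,0,-0.59],[0.58,-0.9,0,0,0,-0.59],[0.58,-0.9,0,0,0,-0.59],[0.58,-0.9,0,0,0,-0.59],[0.58,-0.9,0,0,0,-0.59],[0.58,-0.9,0,0,0,-0.59],[0.58,-0.9,0,0,0,-0.59]]' 0
python3 -m inch '[[0.58,-0.9,0,0,0,-0.59],[0.58,-0.9,0,0,0,-0.59],[0.58,-0.9,0,0,0,-0.59],[0.58,-0.9,0,0,0,-0.59],[0.58,-0.9,0,0,0,-0.59],[0.58,-0.9,0,0,0,-0.59],[0.58,-0.9,0,0,0,-0.59],[0.58,-0.9,0,0,0,-0.59],[0.58,-0.9,0,0,0,-0.59],[0.58,-0.9,0,0,0,-0.59]]'
python3 -m inch '[[0.58,-0.9,0,0,0,-0.59],[0.58,-0.9,0,0,0,-0.59],[0.58,-0.9,0,0,0,-0.59],[0.58,-0.9,0,0,0,-0.59],[0,0,0,0,0,0],[0,0,0,0,0,0]]'
cat > w.py <<'E'
import sys;from h import *
from scipy.spatial.transform import Rotation as R
s=env.get_state();M=R.from_rotvec(s["orientation"]).as_matrix();y=M[:,1];y=y*np.sign(y[0])
print("tcp",np.round(s["tool_pos"],4),"yaw rows",round(-np.degrees(np.arctan2(y[1],y[0]))/5,2),"tilt",np.round(np.cross(M[:,2],[0,0,-1])*57.3/5,3),"w",round(s["width"],4))
print("F",np.round(s["wrist_force"],1),"t",s["time"],"units to go",np.round((np.array([float(a) for a in sys.argv[1:4]])-s["tool_pos"])/.02,2))
E
python3 w.py .458 .0867 .08
```

```text
time: 1.45
tool_pos: [0.294, 0.3398, 0.2051]
orientation: [1.289, 2.865, 0.0]
wrist_force: [0.4, -0.0, 0.2]
width: 0.0855
grasp_force: 0.0
time: 2.45
tool_pos: [0.41, 0.1597, 0.2051]
orientation: [1.976, 2.442, 0.0]
wrist_force: [0.7, 0.6, -0.0]
width: 0.0857
grasp_force: 0.0
time: 3.05
tool_pos: [0.4558, 0.0885, 0.2049]
orientation: [-2.214, -2.228, 0.0]
wrist_force: [0.1, 0.8, 0.2]
width: 0.0851
grasp_force: 0.0
tcp [0.4558 0.0885 0.2049] yaw rows -0.07 tilt [-0.002 -0.004 -0.   ] w 0.0851
F [0.1 0.8 0.2] t 3.05 units to go [ 0.11 -0.09 -6.25]
```

```bash
python3 -m inch '[[0.11,-0.09,-0.5,0,0,-0.07],[0,0,-1,0,0,0],[0,0,-1,0,0,0],[0,0,-1,0,0,0],[0,0,-1,0,0,0],[0,0,-1,0,0,0],[0,0,-0.5,0,0,0],[0,0,-0.25,0,0,0],[0,0,0,0,0,0]]'
python3 -m inch '[[0,0,0,0,0,0],[0,0,0,0,0,0],[0,0,0,0,0,0],[0,0,0,0,0,0],[0,0,0,0,0,0],[0,0,0,0,0,0],[0,0,0,0,0,0],[0,0,0,0,0,0]]' 1
python3 w.py .619 -.1455 .19
```

```text
time: 3.95
tool_pos: [0.4579, 0.0869, 0.0797]
orientation: [-2.22, -2.222, 0.001]
wrist_force: [-0.9, -0.7, 0.1]
width: 0.0853
grasp_force: 0.0
time: 4.75
tool_pos: [0.4589, 0.0868, 0.0811]
orientation: [2.22, 2.221, 0.002]
wrist_force: [-1.2, -0.7, 8.7]
width: 0.0508
grasp_force: 61.9
tcp [0.4589 0.0868 0.0811] yaw rows -0.0 tilt [-0.002  0.022  0.   ] w 0.0508
F [-1.2 -0.7  8.7] t 4.75 units to go [  8.   -11.61   5.45]
```

```bash
python3 -m inch '[[0,0,0.5,0,0,0],[0,0,1,0,0,0],[0,0,1,0,0,0],[0,0,1,0,0,0],[0,0,1,0,0,0],[0,0,1,0,0,0]]'
python3 -m inch '[[0.3,-0.4,0,0,0,0],[0.6,-0.8,0,0,0,0],[0.6,-0.9,0,0,0,0],[0.6,-0.9,0,0,0,0],[0.6,-0.9,0,0,0,0],[0.6,-0.9,0,0,0,0],[0.6,-0.9,0,0,0,0],[0.6,-0.9,0,0,0,0],[0.6,-0.9,0,0,0,0],[0.6,-0.9,0,0,0,0]]'
python3 -m inch '[[0.6,-0.9,0,0,0,0],[0.6,-0.9,0,0,0,0],[0.6,-0.8,0,0,0,0],[0.5,-0.6,0,0,0,0],[0,0,0,0,0,0],[0,0,0,0,0,0]]'
python3 w.py .619 -.1455 .099
```

```text
time: 5.35
tool_pos: [0.4579, 0.0867, 0.1915]
orientation: [2.221, 2.221, 0.0]
wrist_force: [0.0, -1.7, -2.6]
width: 0.0509
grasp_force: 63.7
time: 6.35
tool_pos: [0.5723, -0.0827, 0.1889]
orientation: [-2.221, -2.221, 0.001]
wrist_force: [1.3, -0.0, -2.2]
width: 0.0505
grasp_force: 63.7
time: 6.95
tool_pos: [0.6176, -0.1454, 0.1889]
orientation: [-2.221, -2.22, 0.001]
wrist_force: [-0.3, 0.7, -1.9]
width: 0.0507
grasp_force: 63.7
tcp [ 0.6176 -0.1454  0.1889] yaw rows 0.0 tilt [-0.007 -0.018 -0.   ] w 0.0507
F [-0.3  0.7 -1.9] t 6.95 units to go [ 0.07 -0.   -4.49]
```

```bash
python3 -m inch '[[0.07,0,-0.5,0,0,0],[0,0,-0.9,0,0,0],[0,0,-0.9,0,0,0],[0,0,-0.9,0,0,0],[0,0,-0.5,0,0,0],[0,0,-0.2,0,0,0],[0,0,-0.2,0,0,0],[0,0,-0.1,0,0,0],[0,0,-0.1,0,0,0],[0,0,0,0,0,0]]'
python3 w.py .619 -.1455 .099
python3 - <<'E'
from h import *
g=env.read_camera("side");cv2.imwrite("pics/p1.png",cv2.resize(g[120:320,190:400,::-1],None,fx=2.8,fy=2.8))
E
```

```text
time: 7.95
tool_pos: [0.6196, -0.1453, 0.1041]
orientation: [2.221, 2.222, 0.0]
wrist_force: [-0.2, -0.1, -1.3]
width: 0.0504
grasp_force: 63.6
tcp [ 0.6196 -0.1453  0.1041] yaw rows -0.0 tilt [0.001 0.002 0.   ] w 0.0504
F [-0.2 -0.1 -1.3] t 7.95 units to go [-0.03 -0.01 -0.26]
```

View pics/p1.png

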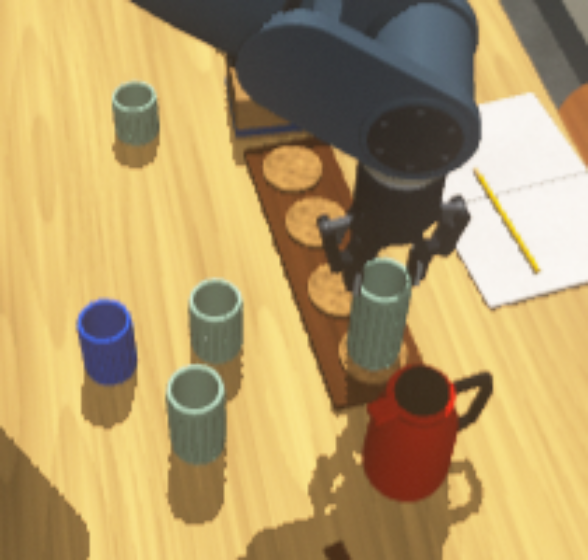

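The tumbler hangs upright just over the end coaster by the jug. Next I'll lower it to contact.

```bash
python3 -m inch '[[0,0,-0.1,0,0,0],[0,0,-0.05,0,0,0],[0,0,-0.05,0,0,0],[0,0,0,0,0,0]]'
python3 -m inch '[[0,0,-0.05,0,0,0],[0,0,0,0,0,0]]'
python3 w.py .619 -.1455 .099
```

```text
time: 8.4
tool_pos: [0.6195, -0.1453, 0.0998]
orientation: [-2.221, -2.222, 0.0]
wrist_force: [0.1, -0.7, -2.0]
width: 0.0509
grasp_force: 63.6
time: 8.6
tool_pos: [0.6197, -0.1453, 0.0992]
orientation: [2.221, 2.221, 0.0]
wrist_force: [-0.1, 0.1, -0.1]
width: 0.0507
grasp_force: 63.9
tcp [ 0.6197 -0.1453  0.0992] yaw rows -0.0 tilt [0.002 0.004 0.   ] w 0.0507
F [-0.1  0.1 -0.1] t 8.6 units to go [-0.04 -0.01 -0.01]
```

```bash
python3 -m inch '[[0,0,-0.03,0,0,0],[0,0,0,0,0,0]]'
python3 -m inch '[[0,0,0,0,0,0],[0,0,0,0,0,0],[0,0,0,0,0,0],[0,0,0,0,0,0],[0,0,0,0,0,0],[0,0,0,0,0,0]]' 0
python3 -m inch '[[0,0,0.5,0,0,0],[0,0,1,0,0,0],[0,0,1,0,0,0],[0,0,1,0,0,0],[0,0,1,0,0,0],[0,0,0.5,0,0,0],[0,0,0,0,0,0]]'
python3 w.py .4255 -.2052 .06;python3 -c "
from m2 import *
print(fitw(.619,-.1455,.12,.018))"
```

```text
time: 8.8
tool_pos: [0.6198, -0.1454, 0.0992]
orientation: [2.221, 2.221, 0.001]
wrist_force: [-0.7, 0.5, 5.4]
width: 0.0505
grasp_force: 64.5
time: 9.4
tool_pos: [0.6196, -0.1453, 0.0984]
orientation: [2.221, 2.222, -0.0]
wrist_force: [-0.4, -0.3, -0.5]
width: 0.0854
grasp_force: 0.0
time: 10.1
tool_pos: [0.6202, -0.1455, 0.2001]
orientation: [2.219, 2.22, 0.002]
wrist_force: [-0.5, -0.4, -0.6]
width: 0.085
grasp_force: 0.0
tcp [ 0.6202 -0.1455  0.2001] yaw rows -0.0 tilt [0.01 0.03 0.  ] w 0.085
F [-0.5 -0.4 -0.6] t 10.1 units to go [-9.74 -2.99 -7.  ]
[(array([ 0.6167, -0.1336]), 459), (array([ 0.6196, -0.1461]), 88), (array([ 0.6196, -0.1469]), 555)]
```

```bash
python3 -m inch '[[-0.9,-0.3,0,0,0,0],[-1,-0.3,0,0,0,0],[-1,-0.3,0,0,0,0],[-1,-0.3,0,0,0,0],[-1,-0.3,0,0,0,0],[-1,-0.3,0,0,0,0],[-1,-0.3,0,0,0,0],[-1,-0.3,0,0,0,0],[-1,-0.3,0,0,0,0],[-0.84,-0.29,0,0,0,0]]'
python3 -m inch '[[0,0,-0.5,0,0,0],[0,0,-1,0,0,0],[0,0,-1,0,0,0],[0,0,-1,0,0,0],[0,0,0,0,0,0]]'
python3 w.py .4255 -.2052 .06
```

```text
time: 11.2
tool_pos: [0.4233, -0.2049, 0.1974]
orientation: [-2.22, -2.22, 0.001]
wrist_force: [-0.1, -1.0, -0.2]
width: 0.0854
grasp_force: 0.0
time: 11.7
tool_pos: [0.4237, -0.2039, 0.1253]
orientation: [-2.217, -2.218, 0.002]
wrist_force: [0.5, -0.5, 0.9]
width: 0.0852
grasp_force: 0.0
tcp [ 0.4237 -0.2039  0.1253] yaw rows -0.0 tilt [-0.034 -0.053 -0.   ] w 0.0852
F [ 0.5 -0.5  0.9] t 11.7 units to go [ 0.09 -0.07 -3.27]
```

```bash
python3 -m inch '[[0.09,-0.04,-0.5,0,0,0],[0,0,-1,0,0,0],[0,0,-1,0,0,0],[0,0,-0.5,0,0,0],[0,0,-0.2,0,0,0],[0,0,0,0,0,0]]'
python3 -m inch '[[0,0,0,0,0,0],[0,0,0,0,0,0],[0,0,0,0,0,0],[0,0,0,0,0,0],[0,0,0,0,0,0],[0,0,0,0,0,0],[0,0,0,0,0,0],[0,0,0,0,0,0]]' 1
python3 -m inch '[[0,0,0.5,0,0,0],[0,0,1,0,0,0],[0,0,1,0,0,0],[0,0,1,0,0,0],[0,0,1,0,0,0],[0,0,1,0,0,0],[0,0,0.5,0,0,0],[0,0,0,0,0,0]]'
python3 w.py .6059 -.0581 .078
```

```text
time: 12.3
tool_pos: [0.4268, -0.2059, 0.0645]
orientation: [-2.221, -2.222, -0.0]
wrist_force: [-0.2, 0.4, -0.5]
width: 0.0855
grasp_force: 0.0
time: 13.1
tool_pos: [0.4273, -0.2062, 0.0658]
orientation: [2.22, 2.221, 0.001]
wrist_force: [-1.1, 2.4, 13.4]
width: 0.0501
grasp_force: 59.7
time: 13.9
tool_pos: [0.427, -0.2062, 0.1856]
orientation: [2.22, 2.22, 0.001]
wrist_force: [0.3, -1.0, -3.2]
width: 0.0502
grasp_force: 62.7
tcp [ 0.427  -0.2062  0.1856] yaw rows -0.0 tilt [0.015 0.024 0.   ] w 0.0502
F [ 0.3 -1.  -3.2] t 13.9 units to go [ 8.94  7.4  -5.38]
```

```bash
python3 -m inch '[[0.4,0.5,0,0,0,0],[0.7,0.8,0,0,0,0],[0.7,0.8,0,0,0,0],[0.7,0.8,0,0,0,0],[0.7,0.8,0,0,0,0],[0.7,0.8,0,0,0,0],[0.7,0.8,0,0,0,0],[0.8,0.8,0,0,0,0],[0.8,0.7,0,0,0,0],[0.9,0.3,0,0,0,0]]'
python3 -m inch '[[0.9,0.2,0,0,0,0],[0.7,0.06,0,0,0,0],[0.24,0,-0.4,0,0,0],[0,0,-0.8,0,0,0],[0,0,-0.8,0,0,0],[0,0,-0.8,0,0,0],[0,0,-0.8,0,0,0],[0,0,-0.6,0,0,0],[0,0,-0.3,0,0,0],[0,0,0,0,0,0]]'
python3 w.py .6065 -.0588 .083
```

```text
time: 14.9
tool_pos: [0.5687, -0.0617, 0.1829]
orientation: [-2.218, -2.221, 0.002]
wrist_force: [0.7, -0.8, -1.8]
width: 0.0502
grasp_force: 62.7
time: 15.9
tool_pos: [0.6048, -0.0585, 0.0933]
orientation: [-2.22, -2.221, 0.002]
wrist_force: [0.3, 0.5, -0.8]
width: 0.0502
grasp_force: 62.7
tcp [ 0.6048 -0.0585  0.0933] yaw rows -0.0 tilt [-0.004 -0.02  -0.   ] w 0.0502
F [ 0.3  0.5 -0.8] t 15.9 units to go [ 0.09 -0.02 -0.52]
```

```bash
python3 -m inch '[[0.05,0,-0.2,0,0,0],[0,0,-0.1,0,0,0],[0,0,0,0,0,0]]'
python3 -m inch '[[0,0,-0.05,0,0,0],[0,0,-0.05,0,0,0],[0,0,0,0,0,0]]'
python3 w.py .6065 -.0588 .083
```

```text
time: 16.2
tool_pos: [0.6064, -0.0587, 0.0885]
orientation: [2.221, 2.221, 0.0]
wrist_force: [-0.2, -0.2, -2.5]
width: 0.0501
grasp_force: 62.7
time: 16.5
tool_pos: [0.6063, -0.0587, 0.0864]
orientation: [2.221, 2.222, 0.0]
wrist_force: [-0.8, 0.1, -2.1]
width: 0.0503
grasp_force: 62.7
tcp [ 0.6063 -0.0587  0.0864] yaw rows -0.0 tilt [0. 0. 0.] w 0.0503
F [-0.8  0.1 -2.1] t 16.5 units to go [ 0.01 -0.01 -0.17]
```

```bash
python3 -m inch '[[0,0,-0.05,0,0,0],[0,0,-0.05,0,0,0],[0,0,0,0,0,0]]'
python3 -m inch '[[0,0,-0.05,0,0,0],[0,0,0,0,0,0]]'
python3 -m inch '[[0,0,-0.02,0,0,0],[0,0,0,0,0,0]]'
```

```text
time: 16.8
tool_pos: [0.6063, -0.0586, 0.0842]
orientation: [-2.221, -2.222, 0.0]
wrist_force: [-0.1, -0.4, -2.5]
width: 0.0501
grasp_force: 62.7
time: 17.0
tool_pos: [0.6066, -0.0587, 0.084]
orientation: [2.221, 2.221, 0.001]
wrist_force: [-1.8, -0.2, 4.3]
width: 0.0501
grasp_force: 63.4
time: 17.2
tool_pos: [0.6066, -0.0586, 0.0839]
orientation: [2.221, 2.221, 0.001]
wrist_force: [-4.2, 0.3, 7.6]
width: 0.0502
grasp_force: 63.9
```

Contact. Release, rise and check, then on to the 80 at (0.4637, −0.095).

```bash
python3 -m inch '[[0,0,0,0,0,0],[0,0,0,0,0,0],[0,0,0,0,0,0],[0,0,0,0,0,0],[0,0,0,0,0,0],[0,0,0,0,0,0]]' 0
python3 -m inch '[[0,0,0.5,0,0,0],[0,0,1,0,0,0],[0,0,1,0,0,0],[0,0,1,0,0,0],[0,0,0.5,0,0,0],[0,0,0,0,0,0]]'
python3 w.py .4637 -.095 .042;python3 -c "
from m2 import *
print(fitw(.606,-.058,.1,.018)[1])"
```

```text
time: 17.8
tool_pos: [0.6064, -0.0586, 0.0829]
orientation: [-2.221, -2.222, 0.0]
wrist_force: [0.4, -0.6, -0.0]
width: 0.0856
grasp_force: 0.0
time: 18.4
tool_pos: [0.6071, -0.0588, 0.1646]
orientation: [2.22, 2.22, 0.002]
wrist_force: [-0.8, 1.1, -0.6]
width: 0.0854
grasp_force: 0.0
tcp [ 0.6071 -0.0588  0.1646] yaw rows -0.0 tilt [0.006 0.031 0.   ] w 0.0854
F [-0.8  1.1 -0.6] t 18.4 units to go [-7.17 -1.81 -6.13]
(array([ 0.6063, -0.0664]), 98)
```

```bash
python3 -m inch '[[-0.6,-0.2,0,0,0,0],[-0.9,-0.2,0,0,0,0],[-0.9,-0.2,0,0,0,0],[-0.9,-0.2,0,0,0,0],[-0.9,-0.2,0,0,0,0],[-0.9,-0.2,0,0,0,0],[-0.9,-0.2,0,0,0,0],[-0.8,-0.2,0,0,0,0],[-0.4,-0.21,0,0,0,0],[0,0,0,0,0,0]]'
python3 w.py .4637 -.095 .044;python3 -c "
from m2 import *
print(fitw(.606,-.058,.1,.018),fitw(.6196,-.1455,.12,.018))
g=I['side'];cv2.imwrite('pics/p2.png',cv2.resize(g[120:320,190:400,::-1],None,fx=2.8,fy=2.8))"
```

```text
time: 19.5
tool_pos: [0.4617, -0.0951, 0.1625]
orientation: [-2.221, -2.22, 0.001]
wrist_force: [-0.7, 0.3, 0.3]
width: 0.0853
grasp_force: 0.0
tcp [ 0.4617 -0.0951  0.1625] yaw rows 0.01 tilt [-0.003 -0.012 -0.   ] w 0.0853
F [-0.7  0.3  0.3] t 19.5 units to go [ 0.1   0.01 -5.93]
[(array([ 0.6057, -0.0581]), 33), (array([ 0.6051, -0.0662]), 72), (array([ 0.6065, -0.059 ]), 141)] [(array([ 0.6188, -0.146 ]), 35), (array([ 0.6184, -0.1444]), 130), (array([ 0.6186, -0.1454]), 169)]
```

View pics/p2.png

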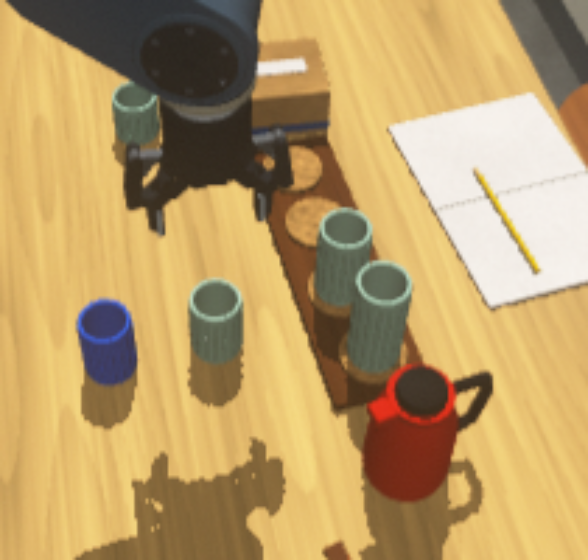

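Both tumblers stand upright and centred on their coasters (top fits within 1 mm). Now the 80.

```bash
python3 -m inch '[[0.08,0,-0.5,0,0,0],[0,0,-1,0,0,0],[0,0,-1,0,0,0],[0,0,-1,0,0,0],[0,0,-1,0,0,0],[0,0,-0.9,0,0,0],[0,0,-0.4,0,0,0],[0,0,-0.1,0,0,0],[0,0,0,0,0,0]]'
python3 -m inch '[[0,0,0,0,0,0],[0,0,0,0,0,0],[0,0,0,0,0,0],[0,0,0,0,0,0],[0,0,0,0,0,0],[0,0,0,0,0,0],[0,0,0,0,0,0],[0,0,0,0,0,0]]' 1
python3 -m inch '[[0,0,0.5,0,0,0],[0,0,1,0,0,0],[0,0,1,0,0,0],[0,0,1,0,0,0],[0,0,1,0,0,0],[0,0,1,0,0,0],[0,0,0.5,0,0,0],[0,0,0,0,0,0]]'
python3 w.py .602 .0384 .06
```

```text
time: 20.5
tool_pos: [0.4642, -0.0948, 0.045]
orientation: [-2.221, -2.222, 0.0]
wrist_force: [-0.3, 0.3, -0.1]
width: 0.0856
grasp_force: 0.0
time: 21.3
tool_pos: [0.4647, -0.0951, 0.0462]
orientation: [2.22, 2.221, 0.001]
wrist_force: [-2.0, 1.2, 12.7]
width: 0.0502
grasp_force: 59.9
time: 22.1
tool_pos: [0.4645, -0.095, 0.1662]
orientation: [2.22, 2.22, 0.002]
wrist_force: [-0.3, 0.6, -1.6]
width: 0.0501
grasp_force: 62.6
tcp [ 0.4645 -0.095   0.1662] yaw rows -0.0 tilt [0.008 0.026 0.   ] w 0.0501
F [-0.3  0.6 -1.6] t 22.1 units to go [ 6.88  6.67 -5.31]
```

```bash
python3 -m inch '[[0.3,0.6,0,0,0,0],[0.5,0.8,0,0,0,0],[0.6,0.8,0,0,0,0],[0.7,0.8,0,0,0,0],[0.8,0.8,0,0,0,0],[0.8,0.8,0,0,0,0],[0.8,0.8,0,0,0,0],[0.8,0.7,0,0,0,0],[0.8,0.4,0,0,0,0],[0.5,0.17,0,0,0,0]]'
python3 -m inch '[[0.28,0,-0.4,0,0,0],[0,0,-0.8,0,0,0],[0,0,-0.8,0,0,0],[0,0,-0.8,0,0,0],[0,0,-0.8,0,0,0],[0,0,-0.6,0,0,0],[0,0,-0.4,0,0,0],[0,0,-0.2,0,0,0],[0,0,0,0,0,0],[0,0,0,0,0,0]]'
python3 w.py .602 .0384 .064
```

```text
time: 23.1
tool_pos: [0.5964, 0.0401, 0.1635]
orientation: [-2.219, -2.222, 0.002]
wrist_force: [0.2, -0.7, -2.2]
width: 0.0498
grasp_force: 62.6
time: 24.1
tool_pos: [0.6019, 0.0385, 0.0695]
orientation: [2.221, 2.221, 0.001]
wrist_force: [-0.0, 0.1, -3.3]
width: 0.0502
grasp_force: 62.7
tcp [0.6019 0.0385 0.0695] yaw rows -0.0 tilt [0.    0.008 0.   ] w 0.0502
F [-0.   0.1 -3.3] t 24.1 units to go [ 0.01 -0.01 -0.27]
```

```bash
python3 -m inch '[[0,0,-0.1,0,0,0],[0,0,-0.05,0,0,0],[0,0,-0.05,0,0,0],[0,0,0,0,0,0]]'
python3 -m inch '[[0,0,-0.05,0,0,0],[0,0,0,0,0,0]]'
python3 -m inch '[[0,0,-0.03,0,0,0],[0,0,0,0,0,0]]'
```

```text
time: 24.5
tool_pos: [0.6015, 0.0385, 0.0649]
orientation: [-2.221, -2.222, 0.0]
wrist_force: [0.1, 0.8, -2.0]
width: 0.0502
grasp_force: 62.7
time: 24.7
tool_pos: [0.6018, 0.0385, 0.0645]
orientation: [2.221, 2.221, 0.001]
wrist_force: [0.4, -0.6, 4.3]
width: 0.05
grasp_force: 63.2
time: 24.9
tool_pos: [0.602, 0.0386, 0.0644]
orientation: [2.221, 2.221, 0.001]
wrist_force: [-1.3, -0.1, 8.3]
width: 0.0501
grasp_force: 63.9
```

```bash
python3 -m inch '[[0,0,0,0,0,0],[0,0,0,0,0,0],[0,0,0,0,0,0],[0,0,0,0,0,0],[0,0,0,0,0,0],[0,0,0,0,0,0]]' 0
python3 -m inch '[[0,0,0.5,0,0,0],[0,0,1,0,0,0],[0,0,1,0,0,0],[0,0,1,0,0,0],[0,0,0.5,0,0,0],[0,0,0,0,0,0]]'
python3 -m inch '[[-0.6,0.6,0,0,0,0],[-0.9,0.9,0,0,0,0],[-0.9,1,0,0,0,0],[-0.9,1,0,0,0,0],[-0.9,1,0,0,0,0],[-0.9,1,0,0,0,0],[-0.9,1,0,0,0,0],[-0.9,1,0,0,0,0],[-0.9,1,0,0,0,0],[-0.9,1,0,0,0,0]]'
python3 -m inch '[[-0.3,0.4,0,0,0,0],[0,0,0,0,0,0]]'
python3 w.py .4207 .2376 .028;python3 -c "
from m2 import *
print(fitw(.602,.0384,.08,.018)[::2],fitw(.606,-.058,.1,.018)[0],fitw(.4207,.2376,.06)[1])"
```

```text
time: 25.5
tool_pos: [0.6016, 0.0385, 0.0633]
orientation: [-2.221, -2.222, 0.0]
wrist_force: [0.6, 0.5, 0.0]
width: 0.0851
grasp_force: 0.0
time: 26.1
tool_pos: [0.6023, 0.0386, 0.145]
orientation: [2.22, 2.22, 0.003]
wrist_force: [-0.1, 0.0, -0.2]
width: 0.0852
grasp_force: 0.0
time: 27.1
tool_pos: [0.4263, 0.229, 0.1426]
orientation: [-2.221, -2.221, 0.002]
wrist_force: [0.9, 0.8, 0.3]
width: 0.0854
grasp_force: 0.0
time: 27.3
tool_pos: [0.4209, 0.237, 0.1429]
orientation: [-2.219, -2.223, 0.001]
wrist_force: [-0.1, -0.5, 0.3]
width: 0.0857
grasp_force: 0.0
tcp [0.4209 0.237  0.1429] yaw rows -0.02 tilt [ 0.004 -0.009  0.   ] w 0.0857
F [-0.1 -0.5  0.3] t 27.3 units to go [-0.01  0.03 -5.75]
[(array([0.6012, 0.0399]), 31), (array([0.6018, 0.0393]), 149)] (array([ 0.6056, -0.0575]), 28) (array([0.4211, 0.2376]), 48)
```

```bash
python3 -m inch '[[0,0.03,-0.5,0,0,0],[0,0,-1,0,0,0],[0,0,-1,0,0,0],[0,0,-1,0,0,0],[0,0,-1,0,0,0],[0,0,-0.7,0,0,0],[0,0,-0.4,0,0,0],[0,0,-0.1,0,0,0],[0,0,0,0,0,0]]'
python3 -m inch '[[0,0,0,0,0,0],[0,0,0,0,0,0],[0,0,0,0,0,0],[0,0,0,0,0,0],[0,0,0,0,0,0],[0,0,0,0,0,0],[0,0,0,0,0,0],[0,0,0,0,0,0]]' 1
python3 -m inch '[[0,0,0.5,0,0,0],[0,0,1,0,0,0],[0,0,1,0,0,0],[0,0,1,0,0,0],[0,0,1,0,0,0],[0,0,1,0,0,0],[0,0,0.5,0,0,0],[0,0,0,0,0,0]]'
python3 w.py .5928 .1245 .05
```

```text
time: 28.3
tool_pos: [0.4218, 0.2369, 0.0293]
orientation: [-2.222, -2.221, 0.0]
wrist_force: [0.3, -0.7, 1.0]
width: 0.0852
grasp_force: 0.0
time: 29.1
tool_pos: [0.4348, 0.2409, 0.0367]
orientation: [2.211, 2.213, 0.043]
wrist_force: [28.9, -6.5, 44.5]
width: 0.0004
grasp_force: 20.8
time: 29.9
tool_pos: [0.4221, 0.2374, 0.1505]
orientation: [2.221, 2.221, 0.004]
wrist_force: [0.5, 0.0, -0.8]
width: -0.0003
grasp_force: 0.0
tcp [0.4221 0.2374 0.1505] yaw rows -0.0 tilt [-0.011  0.025  0.   ] w -0.0003
F [ 0.5  0.  -0.8] t 29.9 units to go [ 8.54 -5.65 -5.02]
```

The fingers slipped off the rim and shut empty. I'll look.

```bash
python3 -m inch '[[0,-1,0.3,0,0,0],[0,-1,0.3,0,0,0],[0,-1,0.3,0,0,0],[0,-1,0,0,0,0],[0,-1,0,0,0,0],[0,-0.5,0,0,0,0],[0,0,0,0,0,0]]' 0
python3 - <<'E'
from h import *
a=env.read_camera("side");b=env.read_camera("top")
cv2.imwrite("pics/p3.png",np.hstack([cv2.resize(a[100:220,170:310,::-1],(400,343)),cv2.resize(b[200:303,120:240,::-1],(400,343))]))
E
```

```text
time: 30.6
tool_pos: [0.4213, 0.1264, 0.1668]
orientation: [-2.222, -2.22, 0.001]
wrist_force: [-0.5, 1.1, -0.5]
width: 0.0852
grasp_force: 0.0
```

View pics/p3.png

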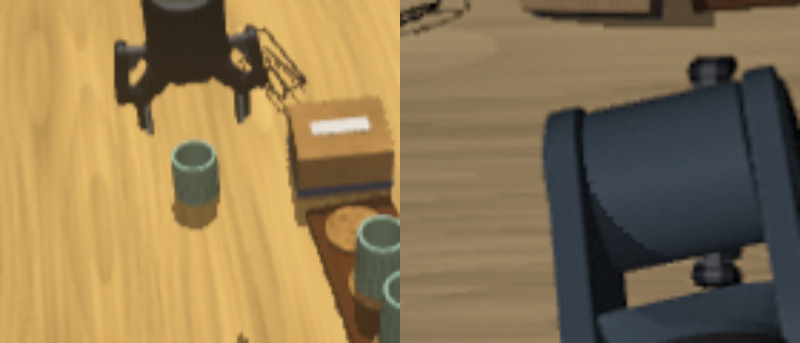

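The tumbler still stands upright at about its old place (side pixel ~(238,160)); the top view is hidden by the arm. I'd gripped about 4 mm too high relative to the rim compared with the others. I'll re-measure and grip lower.

```bash
python3 -m inch '[[0.5,-0.5,0,0,0,0],[1,-0.8,0,0,0,0],[1,-0.8,0,0,0,0],[1,-0.8,0,0,0,0],[0,0,0,0,0,0]]'
python3 -c "
from m2 import *
print(fitw(.421,.2376,.06))"; python3 w.py .4207 .2376 .018
```

```text
time: 31.2
tool_pos: [0.4939, 0.0677, 0.1672]
orientation: [2.222, 2.22, 0.001]
wrist_force: [-1.0, 0.0, -0.2]
width: 0.0853
grasp_force: 0.0
[(array([0.4199, 0.2375]), 25), (array([0.421 , 0.2374]), 48), (array([0.4201, 0.2376]), 76)]
tcp [0.4917 0.0691 0.167 ] yaw rows 0.0 tilt [-0.001 -0.008 -0.   ] w 0.0852
F [-0.7 -0.9 -0.5] t 31.3 units to go [-3.55  8.43 -7.45]
```

It hasn't moved. Going back, lower this time.

```bash
python3 -m inch '[[-0.3,0.6,0,0,0,0],[-0.4,0.9,0,0,0,0],[-0.4,0.95,0,0,0,0],[-0.4,0.95,0,0,0,0],[-0.4,0.95,0,0,0,0],[-0.4,0.95,0,0,0,0],[-0.4,0.95,0,0,0,0],[-0.4,0.95,0,0,0,0],[-0.4,0.9,0,0,0,0],[-0.05,0.33,-0.3,0,0,0]]'
python3 -m inch '[[0,0,-0.8,0,0,0],[0,0,-1,0,0,0],[0,0,-1,0,0,0],[0,0,-1,0,0,0],[0,0,0,0,0,0]]'
python3 w.py .4205 .2376 .016
```

```text
time: 32.3
tool_pos: [0.4191, 0.2398, 0.1618]
orientation: [2.218, 2.224, 0.002]
wrist_force: [-0.0, 0.1, 0.8]
width: 0.0858
grasp_force: 0.0
time: 32.8
tool_pos: [0.4187, 0.2372, 0.0832]
orientation: [-2.22, -2.221, 0.006]
wrist_force: [-0.0, -0.5, -0.2]
width: 0.0853
grasp_force: 0.0
tcp [0.4187 0.2372 0.0832] yaw rows -0.01 tilt [ 0.021 -0.046  0.   ] w 0.0853
F [-0.  -0.5 -0.2] t 32.8 units to go [ 0.09  0.02 -3.36]
```

```bash
python3 -m inch '[[0.06,0.02,-1,0,0,0],[0,0,-1,0,0,0],[0,0,-0.6,0,0,0],[0,0,-0.3,0,0,0],[0,0,-0.2,0,0,0],[0,0,0,0,0,0],[0,0,0,0,0,0]]'
python3 -m inch '[[0,0,0,0,0,0],[0,0,0,0,0,0],[0,0,0,0,0,0],[0,0,0,0,0,0],[0,0,0,0,0,0],[0,0,0,0,0,0]]' 1
python3 w.py .4205 .2376 .016
```

```text
time: 33.5
tool_pos: [0.4221, 0.2383, 0.0239]
orientation: [2.221, 2.221, 0.001]
wrist_force: [-0.4, -0.2, -0.7]
width: 0.0854
grasp_force: 0.0
time: 34.1
tool_pos: [0.422, 0.2382, 0.0245]
orientation: [2.221, 2.221, 0.001]
wrist_force: [-3.8, -1.9, 16.5]
width: 0.0509
grasp_force: 59.2
tcp [0.422  0.2382 0.0245] yaw rows 0.0 tilt [-0.004  0.008  0.   ] w 0.0509
F [-3.8 -1.9 16.5] t 34.1 units to go [-0.08 -0.03 -0.43]
```

```bash
python3 -m inch '[[0,0,0,0,0,0],[0,0,0.3,0,0,0],[0,0,0.6,0,0,0],[0,0,0.8,0,0,0],[0,0,0.8,0,0,0],[0,0,0.8,0,0,0],[0,0,0.8,0,0,0],[0,0,0.4,0,0,0],[0,0,0,0,0,0]]'
python3 w.py .594 .1245 .043
```

```text
time: 35.0
tool_pos: [0.4223, 0.2383, 0.1145]
orientation: [2.221, 2.221, 0.003]
wrist_force: [-0.4, 0.2, -2.1]
width: 0.0511
grasp_force: 62.6
tcp [0.4223 0.2383 0.1145] yaw rows -0.0 tilt [-0.009  0.022  0.   ] w 0.0511
F [-0.4  0.2 -2.1] t 35.0 units to go [ 8.59 -5.69 -3.58]
```

```bash
python3 -m inch '[[0.4,-0.4,0,0,0,0],[0.7,-0.7,0,0,0,0],[0.8,-0.8,0,0,0,0],[0.9,-0.8,0,0,0,0],[0.9,-0.8,0,0,0,0],[0.9,-0.7,0,0,0,0],[0.9,-0.6,0,0,0,0],[0.9,-0.5,0,0,0,0],[0.9,-0.27,0,0,0,0],[0.8,-0.1,0,0,0,0]]'
python3 -m inch '[[0.4,0,-0.3,0,0,0],[0,0,-0.6,0,0,0],[0,0,-0.8,0,0,0],[0,0,-0.8,0,0,0],[0,0,-0.5,0,0,0],[0,0,-0.2,0,0,0],[0,0,0,0,0,0],[0,0,0,0,0,0]]'
python3 w.py .5932 .125 .0425
```

```text
time: 36.0
tool_pos: [0.5845, 0.1232, 0.1122]
orientation: [-2.222, -2.22, 0.002]
wrist_force: [0.0, 0.8, -1.3]
width: 0.0507
grasp_force: 62.6
time: 36.8
tool_pos: [0.592, 0.1248, 0.0498]
orientation: [2.221, 2.222, 0.001]
wrist_force: [-1.0, 0.5, -1.6]
width: 0.0504
grasp_force: 62.6
tcp [0.592  0.1248 0.0498] yaw rows -0.0 tilt [-0.001  0.007  0.   ] w 0.0504
F [-1.   0.5 -1.6] t 36.8 units to go [ 0.06  0.01 -0.37]
```

```bash
python3 -m inch '[[0.04,0,-0.1,0,0,0],[0,0,-0.1,0,0,0],[0,0,-0.1,0,0,0],[0,0,0,0,0,0]]'
python3 -m inch '[[0,0,-0.05,0,0,0],[0,0,0,0,0,0]]'
```

```text
time: 37.2
tool_pos: [0.5924, 0.1247, 0.0431]
orientation: [-2.221, -2.221, 0.001]
wrist_force: [0.4, -0.1, -1.3]
width: 0.0508
grasp_force: 62.6
time: 37.4
tool_pos: [0.5926, 0.1247, 0.0428]
orientation: [2.221, 2.222, 0.0]
wrist_force: [-1.8, -0.4, 4.7]
width: 0.0508
grasp_force: 63.2
```

```bash
python3 -m inch '[[0,0,-0.03,0,0,0],[0,0,0,0,0,0]]'
```

```text
time: 37.6
tool_pos: [0.5927, 0.1247, 0.0427]
orientation: [2.221, 2.222, 0.0]
wrist_force: [-5.2, -0.3, 9.5]
width: 0.0512
grasp_force: 63.9
```

Contact. Release, rise and retreat for a final check.

```bash
python3 -m inch '[[0,0,0,0,0,0],[0,0,0,0,0,0],[0,0,0,0,0,0],[0,0,0,0,0,0],[0,0,0,0,0,0],[0,0,0,0,0,0]]' 0
python3 -m inch '[[0,0,0.5,0,0,0],[0,0,1,0,0,0],[0,0,1,0,0,0],[0,0,1,0,0,0],[0,0,1,0,0,0],[0,0,1,0,0,0],[0,0,0.5,0,0,0]]'
python3 -m inch '[[-0.8,0.3,0,0,0,0],[-0.9,0.6,0,0,0,0],[-0.9,0.6,0,0,0,0],[-0.9,0.6,0,0,0,0],[-0.9,0.6,0,0,0,0],[-0.9,0.6,0,0,0,0],[-0.9,0.6,0,0,0,0],[-0.9,0.6,0,0,0,0],[-0.4,0.3,0,0,0,0],[0,0,0,0,0,0]]'
python3 -c "
from m2 import *
for a in[(.593,.1245,.06),(.602,.0384,.08),(.606,-.058,.1),(.619,-.1455,.12)]:print(fitw(*a,.018)[:2])
a,b=I['side'],I['top'];cv2.imwrite('pics/p4.png',np.hstack([cv2.resize(a[100:310,190:400,::-1],(400,400)),cv2.resize(b[90:310,190:410,::-1],(400,400))]))"
```

```text
time: 38.2
tool_pos: [0.5926, 0.1247, 0.0417]
orientation: [-2.221, -2.222, 0.0]
wrist_force: [-0.0, 0.1, -1.2]
width: 0.0858
grasp_force: 0.0
time: 38.9
tool_pos: [0.5932, 0.1248, 0.1642]
orientation: [2.22, 2.22, 0.003]
wrist_force: [0.5, 0.3, 0.4]
width: 0.0856
grasp_force: 0.0
time: 39.9
tool_pos: [0.4421, 0.2212, 0.162]
orientation: [2.22, 2.223, 0.0]
wrist_force: [0.8, -0.2, 0.5]
width: 0.0853
grasp_force: 0.0
[(array([0.5915, 0.1244]), 35), (array([0.5925, 0.1207]), 69)]
[(array([0.6014, 0.0401]), 30), (array([0.6014, 0.0397]), 162)]
[(array([ 0.6054, -0.0578]), 30), (array([ 0.6054, -0.0577]), 189)]
[(array([ 0.6188, -0.1455]), 31), (array([ 0.6184, -0.1436]), 136)]
```

View pics/p4.png

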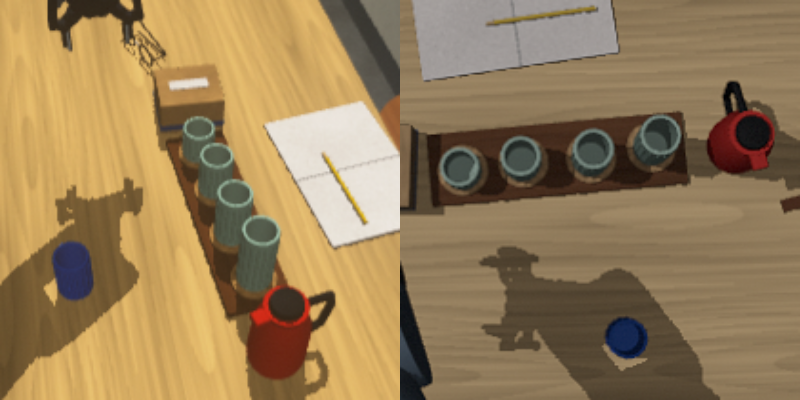

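All four stand upright and centred within about 2 mm, stepping down from the jug to the box, and the arm is clear.

```bash
python3 -c "
from workcell import env
print(env.job_done())"
```

```text
the job is handed in; nothing more can be done
None
```

The job is handed in: by the final camera check all four tumblers stand upright within about 2 mm of their coaster centres, tallest by the red jug to shortest by the tissue box, with the spectacles left alone; the first grip on the shortest slipped off its rim (about 53 N on the wrist), but it stayed standing and the second grip held.

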